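Change over the stone inspection case

ROBOT

A 7-joint arm with a two-finger parallel gripper is mounted at the origin on the work surface. World frame = base frame: x ahead of the robot, y to its left, z up, the work surface at z = 0. Lengths are in m, angles in rad, forces in N, time in s.
With the tool pointing down it reaches from about 0.425 to 0.925 m from the base axis. Payload 6.8 kg.
Tool frame: the origin (TCP) lies between the finger pads; the fingertips stand r.tcp_to_tips ahead of it and the grasp point (between the pads) lies 3 mm ahead of it (r.tcp_to_tips is the distance from the TCP to the fingertips, in m); z points along the fingers, y is the line along which they close (so a half turn about z gives the same grasp; the last joint's range is limited). The gripper opens to 85 mm and grips with 20 to 120 N. Pads are 22 mm wide; open, the fingers measure 114 mm over their backs; the gripper's body (76 mm by 85 mm) begins 54 mm behind the grasp point. The pads swing forward as they close: fully open they stand 13 mm farther back than shut.
Start: joints at [-1.22, 0.477, 0.022, 1.555, -0.011, 1.109, -0.083], TCP at [0.299, 0.605, 0.253] pointing down, gripper open.
Joint ranges: [-2.96, 2.96], [-0.34, 2.1], [-1.41, 1.46], [0.24, 2.44], [-1.37, 4.51], [0.17, 1.92], [-2.96, 2.96]. Speed limits (rad/s): [2.39, 2.39, 3.14, 3.14, 3.14, 3.14, 3.14].

INTERFACE

Orientations are given as a rotation vector (axis times angle).
In Python, from bench import r gives the robot as it stands. The module is installed in compiled form; this text tells all that it offers.
- The arm moves only by the tool step_arm, never from a script. Its argument "moves" is a list of rows, each an object of numbers: "rx", "ry", "rz": the turn, a rotation vector about the tool's x, y, z in degrees; "dx", "dy", "dz": the shift along the tool's x, y, z in mm; "gripper": the opening, from -1 (shut) to 1 (fully open). In form: [{"rx": .., "ry": .., "rz": .., "dx": .., "dy": .., "dz": .., "gripper": ..}, ...]. A call has 1 to 20 rows; each row shifts and turns the commanded pose from where the row before left it, along the tool's axes as they then stand; what a row does not reach is not made up. A row lasts 1/8 s, in which the tool goes at most 62.5 mm and 10.7 degrees, less where a joint would pass 70% of its speed; a pose out of reach is approached as far as the arm can. A call is refused whole if a number of a shift passes 62.5 or a number of a turn 10.7, either way. A call with a gripper value outside its range is refused whole. The fingers move at their own pace and stop on an object; "grip_force" is the grip in N (left out, the last holds). Time passes only in rows, so rows that do not move let the fingers close. It gives the time, the measured TCP pose, the force, the opening and the grip force at its end, in the units of the state.
- r.get_obs(): the state, without advancing time (a new reading comes with each control period).
- r.grab_frame(name): name is "side" or "top" or "wrist"; returns the picture (480x640x3 uint8, blue, green, red); there is no depth.
- r.camera_info(name): a dict with "mtx" (3x3 intrinsics, pixels), "D" ([k1, k2, p1, p2, k3] as OpenCV has them; the pictures are not rectified), "rvec" (rotation vector, rad) and "tvec" (3), from world to camera coordinates, as OpenCV has them. Camera axes: x right, y down, z forward; pixel columns grow to the right and rows downward; lengths in m; the calibration is good to about 2 mm. A picture is of the moment at which its call begins: read the wrist's pose just before it. camera_info takes no time and is no camera call; for the wrist camera it gives the pose at the moment of the call.
- r.hand_in(): hands the job in; it is judged then, once.
The state is a dict: "clock": time; "joints": joint angles; "qvel": joint speeds; "tau": joint torques, N m; "tcp_pos": TCP position; "orientation": TCP orientation; "contact_force": force on the tool from outside, world axes, zero at the start; "moment": the same for the moment, N m; "grip_width": finger opening in m; "gripper_force": force on a finger pad.
Only numpy, scipy, OpenCV 4.12 (cv2) and the standard library are available. Lean on these libraries where they do the work, as an engineer would, in place of code of your own. Each camera call takes 0.05 s, during which the arm holds its last target. There are 200 camera calls.

TASK

The black stone has been inspected and the white one is next. On the two-bay stone case, push the sliding cover of the bay in which the black stone lies fully shut, then push the other bay's cover fully open. Leave both stones lying in their bays, and the magnifier lens, saucer and tweezer block where they are.

Things in the scene. Friction and masses are not known exactly. Their poses are not given: they have to be found in the camera images.
- case: dark wooden case fixed to the bench, 200 (x) by 240 (y) by 45 mm high to its flat deck; origin at the centre of its underside; yaw up to 0.35 rad. Lanes along y at x = -48 mm (near) and +48 mm (far); each has a blue-lined bay, an open well 31 mm deep and 69 mm wide from y = 12 to 108 mm, and solid deck at lower y. Brass strips at x = 0 and +/-98 mm rise 6 mm above the deck.
- cover_near (a joint): slide of the near-lane (case x = -48 mm) cover, in m: 0 = fully shut (over its bay, against its stop), 0.108 = fully open (against its other stop); it grows as the cover moves along the case's -y. It stays where it is left; drags with about 1.5 N plus 4 N per m/s.
- cover_near_top (a point): centre of the top of the near-lane (case x = -48 mm) cover, a pale wooden block 88 mm (case x) by 115 mm (case y) by 22 mm high, top 68 mm above the bench, underside 1 mm above the deck. Its upright end faces are 57.5 mm from this point along case y: push the -y face toward case +y to shut, the +y face toward -y to open.
- cover_far (a joint): slide of the far-lane (case x = +48 mm) cover, in m: 0 = fully shut (over its bay, against its stop), 0.108 = fully open (against its other stop); it grows as the cover moves along the case's -y. It stays where it is left; drags with about 1.5 N plus 4 N per m/s.
- cover_far_top (a point): centre of the top of the far-lane (case x = +48 mm) cover, a pale wooden block 88 mm (case x) by 115 mm (case y) by 22 mm high, top 68 mm above the bench, underside 1 mm above the deck. Its upright end faces are 57.5 mm from this point along case y: push the -y face toward case +y to shut, the +y face toward -y to open.
- black_stone: black basalt baduk stone, a lentil 22 mm across and 9.5 mm thick, loose on the floor of one of the two bays; origin at the centre of its underside, 14 mm above the bench. The sign of its x in the case's frame tells its lane.
- white_stone: white baduk stone of the same size, in the other bay; origin at the centre of its underside.
- lens: magnifier lens in a brass ring, 82 mm across, 10 mm high, lying loose beside the case's -y end; origin at the centre of its underside.
- saucer: white porcelain saucer, 100 mm across, 20 mm high, loose beside the case's +y end; origin at the centre of its underside.
- tweezer_block: bamboo block 45 by 90 by 40 mm with two pairs of steel tweezers standing in it to 92 mm above the bench, loose beyond the case's +x side; origin at the centre of its underside.

How it is judged:
On the way, in this order (a step that is already met when the one before it is completed fails the run):
1. the cover over the black stone's bay is pushed fully shut, while the other is not yet fully open (((x of black_stone in the frame of case below 0 m and value of joint cover_near below 0.005 m and value of joint cover_far below 0.102 m) or (x of black_stone in the frame of case above 0 m and value of joint cover_far below 0.005 m and value of joint cover_near below 0.102 m))), for 0.2 s.
2. the other cover is pushed fully open, the first still shut (((x of black_stone in the frame of case below 0 m and value of joint cover_near below 0.005 m and value of joint cover_far above 0.102 m) or (x of black_stone in the frame of case above 0 m and value of joint cover_far below 0.005 m and value of joint cover_near above 0.102 m))), for 0.2 s.
At the end, for the whole second after the job is handed in: The black stone's cover is shut to within 5 mm of its stop, the other cover is open to within 6 mm of its stop, both at rest; the stones lie within 12 mm and the lens, saucer and tweezer block within 20 mm of where they began (((x of black_stone in the frame of case below 0 m and value of joint cover_near below 0.005 m and value of joint cover_far above 0.102 m) or (x of black_stone in the frame of case above 0 m and value of joint cover_far below 0.005 m and value of joint cover_near above 0.102 m)) and distance of each of black_stone, white_stone from where it was at the start of the episode below 0.012 m and distance of each of lens, saucer, tweezer_block from where it was at the start of the episode below 0.02 m and velocity of joint cover_near between -0.01 and 0.01 m/s and velocity of joint cover_far between -0.01 and 0.01 m/s); the robot touches nothing.
It fails at once if a stone is lifted or pushed about (moved more than 12 mm) (distance of any of black_stone, white_stone from where it was at the start of the episode above 0.012 m).
It fails at once if the lens, saucer or tweezer block is moved more than 20 mm (distance of any of lens, saucer, tweezer_block from where it was at the start of the episode above 0.02 m).
It also fails if it takes over 35 s, if anything falls off the work surface, if the arm or the gripper's body presses on something with over 40 N, if the wrist force passes 120 N, or if a joint passes its speed limit or range.

## Working session

There is one attempt and no reset: what is moved stays moved. The work goes in short steps, Python scripts to look and compute and a tool call to move; the robot and the scene stay as the last step left them, time stands still between calls to the robot, and variables do not carry over. Pictures are saved under pics/ and viewed, at most 10 in all, crops included, and the job is handed in when it is done.

Besides the shell and the picture viewer there is one more tool, called after "Emit:" as name(argument=value, ...) on one line, values as JSON. step_arm: Moves the arm, as the interface text tells. Its arguments: {"type":"object","properties":{"moves":{"type":"array","items":{"type":"object","properties":{"rx":{"type":"number"},"ry":{"type":"number"},"rz":{"type":"number"},"dx":{"type":"number"},"dy":{"type":"number"},"dz":{"type":"number"},"gripper":{"type":"number"}}}},"grip_force":{"type":"number"}},"required":["moves"]}

```bash
mkdir -p pics
python3 - <<'E'
from bench import r
import cv2
for n in ("top","side"):
    cv2.imwrite(f"pics/{n}0.png",r.grab_frame(n))
    c=r.camera_info(n);print(n,c)
o=r.get_obs();print(o['clock'],o['tcp_pos'],o['orientation'],o['grip_width'],r.tcp_to_tips)
E
```

```text
top {'mtx': array([[448.99630173,   0.        , 322.95365304],
       [  0.        , 448.99630173, 235.75167435],
       [  0.        ,   0.        ,   1.        ]]), 'D': array([0.03064515, 0.        , 0.        , 0.        , 0.        ]), 'rvec': array([ 2.11663815, -2.13905531,  0.1682965 ]), 'tvec': array([0.06610709, 0.63197746, 0.68587664])}
side {'mtx': array([[531.82775361,   0.        , 319.34277926],
       [  0.        , 531.82775361, 243.25917368],
       [  0.        ,   0.        ,   1.        ]]), 'D': array([-0.09306926,  0.        ,  0.        ,  0.        ,  0.        ]), 'rvec': array([ 2.26512476, -0.1465418 ,  0.07194469]), 'tvec': array([-0.60399651,  0.13408855,  0.9613151 ])}
0.1 [0.29870934 0.60476391 0.25244514] [-7.14215422e-01 -3.05908682e+00  2.51140737e-03] 0.08521652624787207 0.022
```

View pics/top0.png

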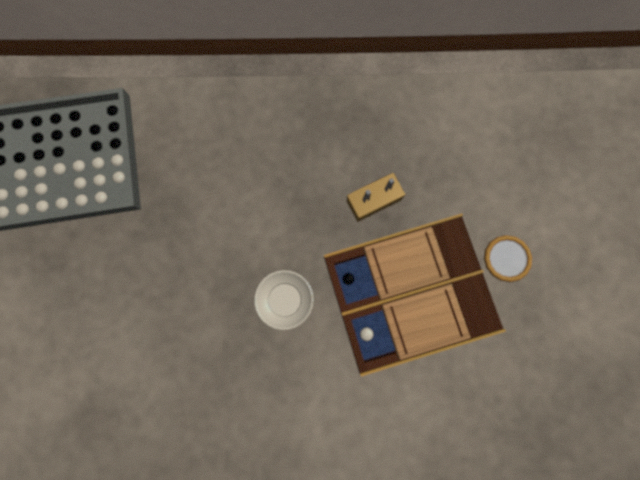

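View pics/side0.png

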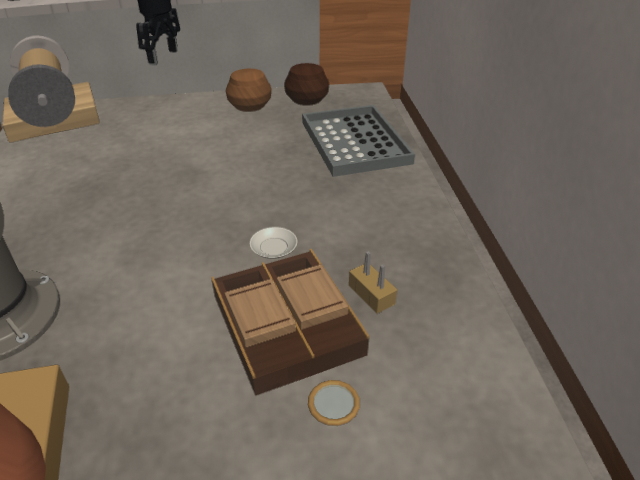

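The top view shows the black stone (348,279) in the upper lane, which is far (+x). The white stone (367,334) is in the near lane. Both covers are partly open, with the saucer at (284,300), the lens at (508,258) and the block at (376,195). The side view agrees. Next I'll measure the case and covers.

```bash
cat > h.py <<'E'
import numpy as np, cv2
from bench import r
def ray(name,uv,z):
    c=r.camera_info(name);R=cv2.Rodrigues(np.array(c['rvec']))[0];t=np.array(c['tvec'])
    p=cv2.undistortPoints(np.array(uv,float).reshape(-1,1,2),c['mtx'],c['D']).reshape(-1,2)
    d=np.c_[p,np.ones(len(p))]@R; o=-R.T@t
    return o+d*((z-o[2])/d[:,2])[:,None]
E
python3 - <<'E'
from h import *
im=cv2.imread('pics/top0.png')
P=ray('top',[(325,256),(463,217),(343,314),(482,273),(360,373),(503,330)],.051)
print(P.round(4)); c0=P[:,:2].mean(0)
ax=(P[1::2]-P[::2]).mean(0)[:2]; print('len y',np.linalg.norm(ax),'len x',np.linalg.norm(P[0]-P[4]))
ey=-ax/np.linalg.norm(ax); ex=np.array([ey[1],-ey[0]]); print('c',c0,'ex',ex,'yaw',np.arctan2(ex[1],ex[0]))
hsv=cv2.cvtColor(im,cv2.COLOR_BGR2HSV)
for p in [(290//1,400),(270,410),(320,430),(225,455),(250,455)]: print(p,hsv[p])
m=cv2.inRange(hsv,(5,60,110),(20,200,255));m=cv2.morphologyEx(m,cv2.MORPH_CLOSE,np.ones((5,5)));m=cv2.morphologyEx(m,cv2.MORPH_OPEN,np.ones((15,15)))
for k in cv2.findContours(m,0,2)[0]:
    if cv2.contourArea(k)<1500: continue
    q=ray('top',k.reshape(-1,2),.068)[:,:2]-c0; L=np.c_[q@ex,q@ey]
    print('cover local x,y range',L.min(0).round(4),L.max(0).round(4),cv2.minAreaRect(k))
for n,uv,z in [('black',(348,279),.02),('white',(367,334),.02),('lens',(508,258),.01),('saucer',(284,300),.02),('block',(376,195),.04)]:
    q=ray('top',[uv],z)[0,:2];d=q-c0;print(n,q.round(3),(d@ex).round(3),(d@ey).round(3))
cr=cv2.resize(im[190:400,310:540],None,fx=3,fy=2.8571);mc=cv2.resize(m[190:400,310:540],None,fx=3,fy=2.8571)
cv2.drawContours(cr,cv2.findContours((mc>127).astype('u1'),0,2)[0],-1,(0,255,0),1);cv2.imwrite('pics/c.png',cr)
E
```

```text
[[ 0.5994  0.0564  0.051 ]
 [ 0.6619 -0.1726  0.051 ]
 [ 0.5054  0.0285  0.051 ]
 [ 0.569  -0.1973  0.051 ]
 [ 0.4144  0.0035  0.051 ]
 [ 0.4788 -0.2236  0.051 ]]
len y 0.23602518341974182 len x 0.19241653526991234
c [ 0.53815808 -0.08416516] ex [0.96311653 0.26908465] yaw 0.27244250212089904
(290, 400) [ 15 117 152]
(270, 410) [ 16 119 156]
(320, 430) [ 16 123 166]
(225, 455) [ 12 138  70]
(250, 455) [ 10 138  70]
cover local x,y range [-0.0987 -0.0621] [0.1015 0.0576] ((415.9296569824219, 292.342529296875), (129.52967834472656, 75.54627227783203), 72.25532531738281)
black [0.564 0.018] 0.052 0.092
white [ 0.472 -0.012] -0.044 0.088
lens [ 0.598 -0.257] 0.011 -0.183
saucer [0.529 0.126] 0.048 0.205
block [ 0.704 -0.031] 0.174 0.006
```

View pics/c.png

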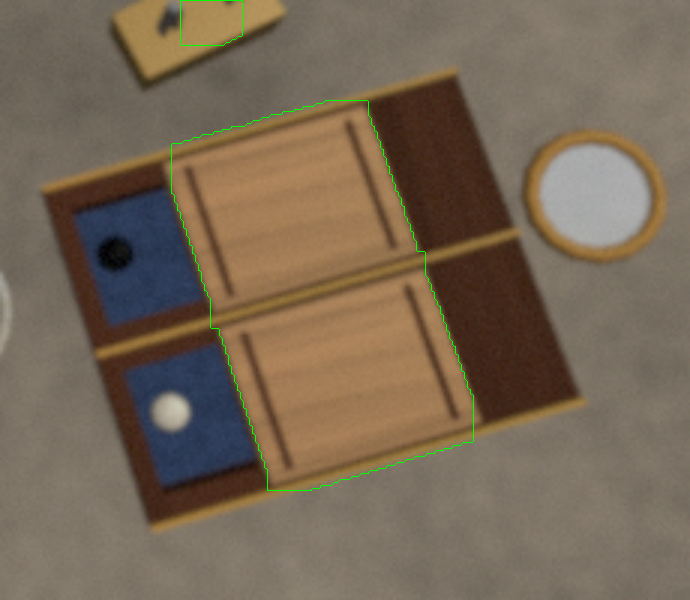

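The crop shows both covers about half open, each spanning case y from about -60 to +58 mm. The case measures 236x192 mm against a nominal 240x196 mm, which is good. Next I'll work out the moves.

```bash
cat >> h.py <<'E'
from scipy.spatial.transform import Rotation as Ro
c0=np.array([.538,-.084]);ex=np.array([.963,.269]);ey=np.array([-.269,.963])
def rep(lx=None,ly=None,z=None):
    o=r.get_obs();R=Ro.from_rotvec(o['orientation']).as_matrix();p=np.array(o['tcp_pos']);d=p[:2]-c0
    print('t',round(o['clock'],2),'tcp',p.round(4),'local',(d@ex).round(4),(d@ey).round(4),'F case',np.round([np.array(o['contact_force'])[:2]@ex,np.array(o['contact_force'])[:2]@ey,o['contact_force'][2]],1),'w',o['grip_width'],r.tcp_to_tips)
    print('tool x,y in case',(R[:2,0]@ex).round(3),(R[:2,0]@ey).round(3),(R[:2,1]@ex).round(3),(R[:2,1]@ey).round(3),'z',R[:,2].round(3))
    if lx is not None:
        g=np.r_[c0+ex*lx+ey*ly,z];print('goal',g.round(3),'tool delta mm',(R.T@(g-p)*1e3).round(1),'yaw err deg to tool y||case y:',np.degrees(np.arctan2(R[:2,1]@ex,R[:2,1]@ey)).round(1))
E
python3 -c "
from h import *
rep(.048,-.105,.2)"
```

```text
t 0.1 tcp [0.2987 0.6048 0.2524] local -0.0452 0.7276 F case [ 1.2 -1.1  0.4] w 0.08521652624787207 0.022
tool x,y in case -0.744 0.668 0.668 0.744 z [-0.001 -0.002 -1.   ]
goal [ 0.612 -0.172  0.2  ] tool delta mm [-625.4 -557.6   53.4] yaw err deg to tool y||case y: 41.9
```

Emit:
step_arm(moves=[{"dx": -39,"dy": -35,"gripper": -1},{"dx": -39,"dy": -35,"gripper": -1},{"dx": -39,"dy": -35,"gripper": -1},{"dx": -39,"dy": -35,"gripper": -1},{"dx": -39,"dy": -35,"gripper": -1},{"dx": -39,"dy": -35,"gripper": -1},{"dx": -39,"dy": -35,"gripper": -1},{"dx": -39,"dy": -35,"gripper": -1},{"dx": -39,"dy": -35,"gripper": -1},{"dx": -39,"dy": -35,"gripper": -1},{"dx": -39,"dy": -35,"gripper": -1},{"dx": -39,"dy": -35,"gripper": -1},{"dx": -39,"dy": -35,"gripper": -1},{"dx": -39,"dy": -35,"gripper": -1},{"dx": -39,"dy": -35,"gripper": -1},{"dx": -39,"dy": -35,"gripper": -1},{"rz": -10.5,"gripper": -1},{"rz": -10.5,"gripper": -1},{"rz": -10.5,"gripper": -1},{"rz": -10.4,"gripper": -1}])

```text
invalid input at $.moves[0]: expected keys rx, ry, rz, dx, dy, dz, gripper
```

```bash
python3 -c "
from h import *
rep(.048,-.1,.078)"
```

```text
t 0.1 tcp [0.2987 0.6048 0.2524] local -0.0452 0.7276 F case [ 1.2 -1.1  0.4] w 0.08521652624787207 0.022
tool x,y in case -0.744 0.668 0.668 0.744 z [-0.001 -0.002 -1.   ]
goal [ 0.611 -0.167  0.078] tool delta mm [-622.  -553.7  175.4] yaw err deg to tool y||case y: 41.9
```

All keys are required in every row.

Emit:
step_arm(moves=[{"rx": 0,"ry": 0,"rz": 0,"dx": -39,"dy": -35,"dz": 0,"gripper": -1},{"rx": 0,"ry": 0,"rz": 0,"dx": -39,"dy": -35,"dz": 0,"gripper": -1},{"rx": 0,"ry": 0,"rz": 0,"dx": -39,"dy": -35,"dz": 0,"gripper": -1},{"rx": 0,"ry": 0,"rz": 0,"dx": -39,"dy": -35,"dz": 0,"gripper": -1},{"rx": 0,"ry": 0,"rz": 0,"dx": -39,"dy": -35,"dz": 0,"gripper": -1},{"rx": 0,"ry": 0,"rz": 0,"dx": -39,"dy": -35,"dz": 0,"gripper": -1},{"rx": 0,"ry": 0,"rz": 0,"dx": -39,"dy": -35,"dz": 0,"gripper": -1},{"rx": 0,"ry": 0,"rz": 0,"dx": -39,"dy": -35,"dz": 0,"gripper": -1},{"rx": 0,"ry": 0,"rz": 0,"dx": -39,"dy": -35,"dz": 0,"gripper": -1},{"rx": 0,"ry": 0,"rz": 0,"dx": -39,"dy": -35,"dz": 0,"gripper": -1},{"rx": 0,"ry": 0,"rz": 0,"dx": -39,"dy": -35,"dz": 0,"gripper": -1},{"rx": 0,"ry": 0,"rz": 0,"dx": -39,"dy": -35,"dz": 0,"gripper": -1},{"rx": 0,"ry": 0,"rz": 0,"dx": -39,"dy": -35,"dz": 0,"gripper": -1},{"rx": 0,"ry": 0,"rz": 0,"dx": -39,"dy": -35,"dz": 0,"gripper": -1},{"rx": 0,"ry": 0,"rz": 0,"dx": -39,"dy": -35,"dz": 0,"gripper": -1},{"rx": 0,"ry": 0,"rz": 0,"dx": -39,"dy": -35,"dz": 0,"gripper": -1},{"rx": 0,"ry": 0,"rz": -10.5,"dx": 0,"dy": 0,"dz": 0,"gripper": -1},{"rx": 0,"ry": 0,"rz": -10.5,"dx": 0,"dy": 0,"dz": 0,"gripper": -1},{"rx": 0,"ry": 0,"rz": -10.5,"dx": 0,"dy": 0,"dz": 0,"gripper": -1},{"rx": 0,"ry": 0,"rz": -10.4,"dx": 0,"dy": 0,"dz": 0,"gripper": -1}])

```text
clock: 2.6
tcp_pos: [0.6101, -0.1732, 0.2527]
orientation: [0.436, -3.11, -0.001]
contact_force: [0.2, -0.7, -0.2]
grip_width: -0.0002
gripper_force: 0.0
```

```bash
python3 -c "
from h import *
rep(.048,-.1,.078)"
```

```text
t 2.6 tcp [ 0.6101 -0.1732  0.2527] local 0.0454 -0.1052 F case [ 0.  -0.8 -0.2] w -0.00021649981483929352 0.022
tool x,y in case -1.0 -0.006 -0.006 1.0 z [-0.001  0.    -1.   ]
goal [ 0.611 -0.167  0.078] tool delta mm [ -2.8   5.2 174.7] yaw err deg to tool y||case y: -0.3
```

Emit:
step_arm(moves=[{"rx": 0,"ry": 0,"rz": 0,"dx": -3,"dy": 0,"dz": 45,"gripper": -1},{"rx": 0,"ry": 0,"rz": 0,"dx": 0,"dy": 0,"dz": 45,"gripper": -1},{"rx": 0,"ry": 0,"rz": 0,"dx": 0,"dy": 0,"dz": 45,"gripper": -1},{"rx": 0,"ry": 0,"rz": 0,"dx": 0,"dy": 0,"dz": 25,"gripper": -1},{"rx": 0,"ry": 0,"rz": 0,"dx": 0,"dy": 0,"dz": 16,"gripper": -1},{"rx": 0,"ry": 0,"rz": 0,"dx": 0,"dy": 0,"dz": 0,"gripper": -1},{"rx": 0,"ry": 0,"rz": 0,"dx": 0,"dy": 10,"dz": 0,"gripper": -1},{"rx": 0,"ry": 0,"rz": 0,"dx": 0,"dy": 8,"dz": 0,"gripper": -1},{"rx": 0,"ry": 0,"rz": 0,"dx": 0,"dy": 6,"dz": 0,"gripper": -1},{"rx": 0,"ry": 0,"rz": 0,"dx": 0,"dy": 6,"dz": 0,"gripper": -1},{"rx": 0,"ry": 0,"rz": 0,"dx": 0,"dy": 6,"dz": 0,"gripper": -1},{"rx": 0,"ry": 0,"rz": 0,"dx": 0,"dy": 6,"dz": 0,"gripper": -1},{"rx": 0,"ry": 0,"rz": 0,"dx": 0,"dy": 6,"dz": 0,"gripper": -1}])

```text
clock: 4.22
tcp_pos: [0.6004, -0.1263, 0.0775]
orientation: [-0.426, 3.112, -0.001]
contact_force: [0.6, -2.3, 0.6]
grip_width: -0.0002
gripper_force: 0.9
```

```bash
python3 -c "
from h import *
rep(.048,-.0125,.076)
cv2.imwrite('pics/s1.png',r.grab_frame('side')[200:440,160:440].repeat(2,0).repeat(2,1))"
```

```text
t 4.22 tcp [ 0.6004 -0.1263  0.0775] local 0.0487 -0.0575 F case [-0.  -2.4  0.6] w -0.00018234526480935727 0.022
tool x,y in case -1.0 0.0 0.0 1.0 z [ 0. -0. -1.]
goal [ 0.588 -0.083  0.076] tool delta mm [ 0.8 45.   1.4] yaw err deg to tool y||case y: 0.0
```

View pics/s1.png

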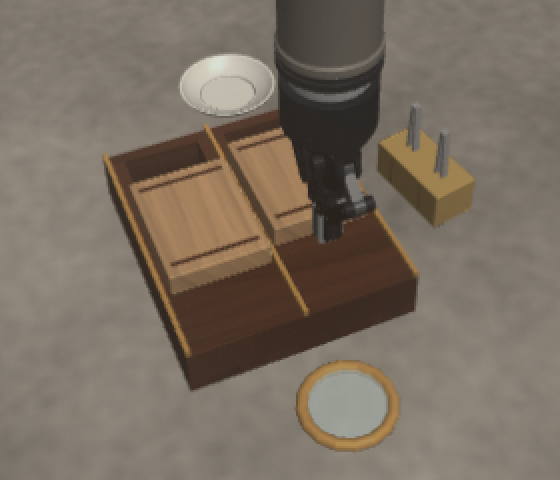

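The fingertips at (330,235) are against the far cover's -y face and the cover is moving with about 2 N of drag. I'll keep pushing.

Emit:
step_arm(moves=[{"rx": 0,"ry": 0,"rz": 0,"dx": 0,"dy": 6,"dz": 0,"gripper": -1},{"rx": 0,"ry": 0,"rz": 0,"dx": 0,"dy": 6,"dz": 0,"gripper": -1},{"rx": 0,"ry": 0,"rz": 0,"dx": 0,"dy": 6,"dz": 0,"gripper": -1},{"rx": 0,"ry": 0,"rz": 0,"dx": 0,"dy": 6,"dz": 0,"gripper": -1},{"rx": 0,"ry": 0,"rz": 0,"dx": 0,"dy": 6,"dz": 0,"gripper": -1},{"rx": 0,"ry": 0,"rz": 0,"dx": 0,"dy": 5,"dz": 0,"gripper": -1},{"rx": 0,"ry": 0,"rz": 0,"dx": 0,"dy": 3,"dz": 0,"gripper": -1}])

```text
clock: 5.15
tcp_pos: [0.5898, -0.0892, 0.0772]
orientation: [0.427, -3.112, -0.0]
contact_force: [-0.8, -1.5, 0.5]
grip_width: -0.0
gripper_force: 0.8
```

Emit:
step_arm(moves=[{"rx": 0,"ry": 0,"rz": 0,"dx": 0,"dy": 3,"dz": 0,"gripper": -1},{"rx": 0,"ry": 0,"rz": 0,"dx": 0,"dy": 2,"dz": 0,"gripper": -1}])

```text
clock: 5.4
tcp_pos: [0.5886, -0.0847, 0.0772]
orientation: [0.427, -3.112, -0.0]
contact_force: [-0.1, -1.1, -0.6]
grip_width: 0.0003
gripper_force: 0.8
```

Emit:
step_arm(moves=[{"rx": 0,"ry": 0,"rz": 0,"dx": 0,"dy": 2,"dz": 0,"gripper": -1},{"rx": 0,"ry": 0,"rz": 0,"dx": 0,"dy": 0,"dz": 0,"gripper": -1}])

```text
clock: 5.65
tcp_pos: [0.5882, -0.0825, 0.0772]
orientation: [-0.427, 3.112, 0.001]
contact_force: [-0.7, -0.7, 0.8]
grip_width: -0.0003
gripper_force: 0.2
```

```bash
python3 -c "
from h import *
rep(.048,-.0125,.076)"
```

```text
t 5.65 tcp [ 0.5882 -0.0825  0.0772] local 0.0488 -0.0121 F case [-0.9 -0.4  0.8] w -0.0002577687748522727 0.022
tool x,y in case -1.0 -0.0 -0.0 1.0 z [-0.  0. -1.]
goal [ 0.588 -0.083  0.076] tool delta mm [ 0.8 -0.4  1.2] yaw err deg to tool y||case y: -0.0
```

Not at the stop yet, since there's no force rise.

Emit:
step_arm(moves=[{"rx": 0,"ry": 0,"rz": 0,"dx": 0,"dy": 2,"dz": 0,"gripper": -1},{"rx": 0,"ry": 0,"rz": 0,"dx": 0,"dy": 2,"dz": 0,"gripper": -1}])

```text
clock: 5.9
tcp_pos: [0.5879, -0.0813, 0.0775]
orientation: [-0.424, 3.111, -0.005]
contact_force: [2.4, -9.7, -2.7]
grip_width: 0.0001
gripper_force: 4.9
```

Emit:
step_arm(moves=[{"rx": 0,"ry": 0,"rz": 0,"dx": 0,"dy": 2,"dz": 0,"gripper": -1},{"rx": 0,"ry": 0,"rz": 0,"dx": 0,"dy": 1,"dz": 0,"gripper": -1}])

```text
clock: 6.15
tcp_pos: [0.5878, -0.0811, 0.0776]
orientation: [-0.421, 3.11, -0.01]
contact_force: [4.2, -15.0, -6.5]
grip_width: -0.0004
gripper_force: 7.3
```

The far cover is against its stop (15 N, no motion). Now I'll retreat, cross over and descend beyond the near cover's +y face.

Emit:
step_arm(moves=[{"rx": 0,"ry": 0,"rz": 0,"dx": 0,"dy": -8,"dz": 0,"gripper": -1},{"rx": 0,"ry": 0,"rz": 0,"dx": 0,"dy": -15,"dz": 0,"gripper": -1},{"rx": 0,"ry": 0,"rz": 0,"dx": 0,"dy": 0,"dz": -35,"gripper": -1},{"rx": 0,"ry": 0,"rz": 0,"dx": 0,"dy": 0,"dz": -35,"gripper": -1},{"rx": 0,"ry": 0,"rz": 0,"dx": 25,"dy": 34,"dz": 0,"gripper": -1},{"rx": 0,"ry": 0,"rz": 0,"dx": 25,"dy": 34,"dz": 0,"gripper": -1},{"rx": 0,"ry": 0,"rz": 0,"dx": 25,"dy": 34,"dz": 0,"gripper": -1},{"rx": 0,"ry": 0,"rz": 0,"dx": 22,"dy": 30,"dz": 0,"gripper": -1},{"rx": 0,"ry": 0,"rz": 0,"dx": 0,"dy": 0,"dz": 0,"gripper": -1}])

```text
clock: 7.28
tcp_pos: [0.4618, 0.0044, 0.1473]
orientation: [0.432, -3.11, -0.002]
contact_force: [0.0, 0.2, -0.2]
grip_width: -0.0003
gripper_force: 0.0
```

```bash
python3 -c "
from h import *
rep(-.048,.1,.077)
cv2.imwrite('pics/s2.png',r.grab_frame('side')[200:440,160:440].repeat(2,0).repeat(2,1))"
```

```text
t 7.28 tcp [0.4618 0.0044 0.1473] local -0.0496 0.1056 F case [ 0.1  0.2 -0.2] w -0.0002596531097571635 0.022
tool x,y in case -1.0 -0.004 -0.004 1.0 z [-0.001  0.001 -1.   ]
goal [ 0.465 -0.001  0.077] tool delta mm [-1.7 -5.8 70.3] yaw err deg to tool y||case y: -0.2
```

View pics/s2.png

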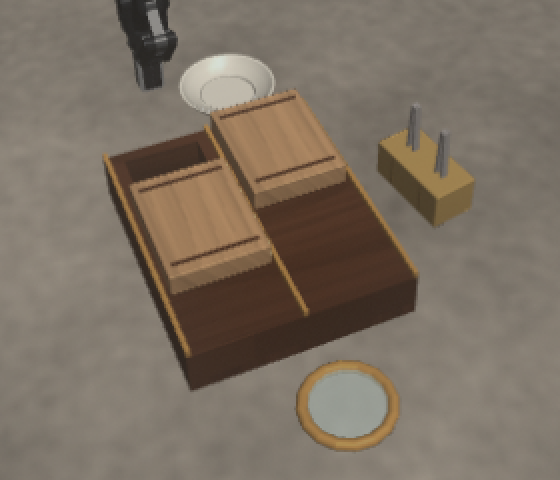

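The far cover is shut at (275,145), and the tool at (150,85) hangs beyond the near bay. I'll descend and push.

Emit:
step_arm(moves=[{"rx": 0,"ry": 0,"rz": 0,"dx": -2,"dy": 0,"dz": 30,"gripper": -1},{"rx": 0,"ry": 0,"rz": 0,"dx": 0,"dy": 0,"dz": 25,"gripper": -1},{"rx": 0,"ry": 0,"rz": 0,"dx": 0,"dy": 0,"dz": 15,"gripper": -1},{"rx": 0,"ry": 0,"rz": 0,"dx": 0,"dy": 0,"dz": 0,"gripper": -1},{"rx": 0,"ry": 0,"rz": 0,"dx": 0,"dy": -10,"dz": 0,"gripper": -1},{"rx": 0,"ry": 0,"rz": 0,"dx": 0,"dy": -7,"dz": 0,"gripper": -1},{"rx": 0,"ry": 0,"rz": 0,"dx": 0,"dy": -6,"dz": 0,"gripper": -1},{"rx": 0,"ry": 0,"rz": 0,"dx": 0,"dy": -6,"dz": 0,"gripper": -1},{"rx": 0,"ry": 0,"rz": 0,"dx": 0,"dy": -6,"dz": 0,"gripper": -1},{"rx": 0,"ry": 0,"rz": 0,"dx": 0,"dy": -6,"dz": 0,"gripper": -1},{"rx": 0,"ry": 0,"rz": 0,"dx": 0,"dy": -6,"dz": 0,"gripper": -1}])

```text
clock: 8.7
tcp_pos: [0.4783, -0.042, 0.0773]
orientation: [-0.428, 3.112, 0.001]
contact_force: [0.4, 1.9, 0.5]
grip_width: 0.0002
gripper_force: 0.9
```

Emit:
step_arm(moves=[{"rx": 0,"ry": 0,"rz": 0,"dx": 0,"dy": -6,"dz": 0,"gripper": -1},{"rx": 0,"ry": 0,"rz": 0,"dx": 0,"dy": -6,"dz": 0,"gripper": -1},{"rx": 0,"ry": 0,"rz": 0,"dx": 0,"dy": -6,"dz": 0,"gripper": -1},{"rx": 0,"ry": 0,"rz": 0,"dx": 0,"dy": -3,"dz": 0,"gripper": -1},{"rx": 0,"ry": 0,"rz": 0,"dx": 0,"dy": -3,"dz": 0,"gripper": -1}])

```text
clock: 9.32
tcp_pos: [0.4847, -0.0652, 0.0773]
orientation: [-0.427, 3.112, 0.0]
contact_force: [0.3, 2.1, 1.3]
grip_width: -0.0002
gripper_force: 0.8
```

```bash
python3 -c "
from h import *
rep(-.048,.025,.077)"
```

```text
t 9.32 tcp [ 0.4847 -0.0652  0.0773] local -0.0463 0.0324 F case [0.8 2.  1.3] w -0.00022446925756082736 0.022
tool x,y in case -1.0 -0.0 -0.0 1.0 z [ 0.  0. -1.]
goal [ 0.485 -0.073  0.077] tool delta mm [ 1.7 -7.5  0.3] yaw err deg to tool y||case y: -0.0
```

Emit:
step_arm(moves=[{"rx": 0,"ry": 0,"rz": 0,"dx": 0,"dy": -3,"dz": 0,"gripper": -1},{"rx": 0,"ry": 0,"rz": 0,"dx": 0,"dy": -3,"dz": 0,"gripper": -1}])

```text
clock: 9.57
tcp_pos: [0.4863, -0.0709, 0.0773]
orientation: [-0.427, 3.112, 0.0]
contact_force: [0.6, 2.5, 0.0]
grip_width: -0.0002
gripper_force: 0.8
```

Emit:
step_arm(moves=[{"rx": 0,"ry": 0,"rz": 0,"dx": 0,"dy": -2,"dz": 0,"gripper": -1},{"rx": 0,"ry": 0,"rz": 0,"dx": 0,"dy": -1,"dz": 0,"gripper": -1}])

```text
clock: 9.82
tcp_pos: [0.4871, -0.0739, 0.0773]
orientation: [0.426, -3.112, -0.0]
contact_force: [1.5, 2.1, -0.0]
grip_width: -0.0003
gripper_force: 0.8
```

Emit:
step_arm(moves=[{"rx": 0,"ry": 0,"rz": 0,"dx": 0,"dy": -2,"dz": 0,"gripper": -1},{"rx": 0,"ry": 0,"rz": 0,"dx": 0,"dy": -1,"dz": 0,"gripper": -1}])

```text
clock: 10.07
tcp_pos: [0.4877, -0.076, 0.0772]
orientation: [0.427, -3.112, -0.001]
contact_force: [-0.5, 5.6, 1.0]
grip_width: 0.0002
gripper_force: 2.9
```

Emit:
step_arm(moves=[{"rx": 0,"ry": 0,"rz": 0,"dx": 0,"dy": -2,"dz": 0,"gripper": -1},{"rx": 0,"ry": 0,"rz": 0,"dx": 0,"dy": -1,"dz": 0,"gripper": -1},{"rx": 0,"ry": 0,"rz": 0,"dx": 0,"dy": 0,"dz": 0,"gripper": -1}])

```text
clock: 10.45
tcp_pos: [0.4878, -0.0763, 0.0771]
orientation: [0.431, -3.11, -0.006]
contact_force: [-2.7, 10.9, 4.9]
grip_width: 0.0001
gripper_force: 6.0
```

It's at the stop. I'll back off and up.

Emit:
step_arm(moves=[{"rx": 0,"ry": 0,"rz": 0,"dx": 0,"dy": 8,"dz": 0,"gripper": -1},{"rx": 0,"ry": 0,"rz": 0,"dx": 0,"dy": 15,"dz": 0,"gripper": -1},{"rx": 0,"ry": 0,"rz": 0,"dx": 0,"dy": 0,"dz": -35,"gripper": -1},{"rx": 0,"ry": 0,"rz": 0,"dx": 0,"dy": 0,"dz": -45,"gripper": -1},{"rx": 0,"ry": 0,"rz": 0,"dx": 0,"dy": 45,"dz": -45,"gripper": -1},{"rx": 0,"ry": 0,"rz": 0,"dx": 0,"dy": 55,"dz": -30,"gripper": -1},{"rx": 0,"ry": 0,"rz": 0,"dx": 0,"dy": 55,"dz": 0,"gripper": -1},{"rx": 0,"ry": 0,"rz": 0,"dx": 0,"dy": 55,"dz": 0,"gripper": -1},{"rx": 0,"ry": 0,"rz": 0,"dx": 0,"dy": 55,"dz": 0,"gripper": -1},{"rx": 0,"ry": 0,"rz": 0,"dx": 0,"dy": 0,"dz": 0,"gripper": -1},{"rx": 0,"ry": 0,"rz": 0,"dx": 0,"dy": 0,"dz": 0,"gripper": -1}])

```text
clock: 11.82
tcp_pos: [0.4112, 0.1963, 0.2311]
orientation: [0.427, -3.112, 0.001]
contact_force: [0.8, -0.4, -0.3]
grip_width: -0.0003
gripper_force: 0.0
```

```bash
python3 -c "
from h import *
rep()
cv2.imwrite('pics/t3.png',r.grab_frame('top'))"
```

```text
t 11.82 tcp [0.4112 0.1963 0.2311] local -0.0467 0.304 F case [ 0.7 -0.6 -0.3] w -0.00030740150682949055 0.022
tool x,y in case -1.0 -0.0 -0.0 1.0 z [-0.    -0.001 -1.   ]
```

View pics/t3.png

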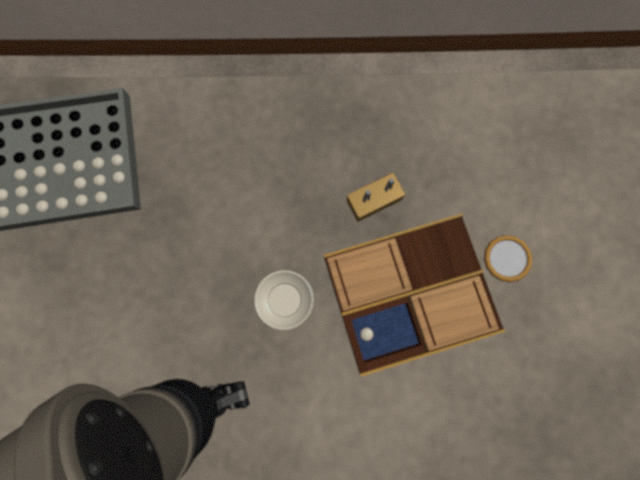

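The far cover is shut (368,273) and the near one is fully open (455,313). The white stone is still at (367,334), and the lens, saucer and block haven't moved.

```bash
python3 -c "
from bench import r
print(r.hand_in())"
```

```text
the job is handed in; nothing more can be done
None
```

The black stone's (far) cover is fully shut and the near cover fully open, each pushed to its stop; the final picture showed the white stone, lens, saucer and tweezer block unmoved (the black stone is hidden under its cover), and the job is handed in, with no verdict returned.

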